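Load and close the two-piece sample cup

ROBOT

A 6-joint arm with a two-finger parallel gripper is mounted at the origin on the work surface. World frame = base frame: x ahead of the robot, y to its left, z up, the work surface at z = 0. Lengths are in m, angles in rad, forces in N, time in s.
With the tool pointing down it reaches from about 0.375 to 0.75 m from the base axis. Payload 9 kg.
Tool frame: the origin (TCP) lies on the centre line of the jaws, within the pads' length; the fingertips stand 25 mm ahead of it and the grasp point (between the pads) lies 6 mm ahead of it; z points along the fingers, y is the line along which they close (so a half turn about z gives the same grasp; the last joint's range is limited). The gripper opens to 85 mm and grips with 20 to 120 N. Pads are 22 mm wide; open, the fingers measure 114 mm over their backs; the gripper's body (76 mm by 85 mm) begins 54 mm behind the grasp point. The pads swing forward as they close: fully open they stand 13 mm farther back than shut.
Start: joints at [0.987, 0.104, 0.097, 1.564, 0, 1.353], TCP at [0.215, 0.56, 0.256] pointing down, gripper open.
Joint ranges: [-2.99, 2.99], [-0.84, 1.86], [-1.1, 1.16], [-1.84, 2.11], [-1.51, 1.56], [-3.14, 3.14]. Speed limits (rad/s): [2.22, 2.22, 2.57, 3.14, 3.14, 3.14].

INTERFACE

Orientations are given as a unit quaternion [x, y, z, w].
In Python, from station import robot, viewer, telemetry gives the robot as it stands (robot), with the cameras (viewer) and the readings (telemetry).
- The arm moves only by the shell command python3 drive.py 'ROWS' [FORCE]. ROWS is a JSON list of rows, 1 to 20 of them, each of 7 numbers: the finger opening in m, then dx, dy, dz in m, then a rotation vector rx, ry, rz in rad; each row shifts and turns the commanded pose from where the row before left it, along the tool's axes as they then stand; what a row does not reach is not made up. A row lasts 1/12 s, in which the tool goes at most 0.0417 m and 0.125 rad, less where a joint would pass 70% of its speed; a pose out of reach is approached as far as the arm can. The fingers move at their own pace and stop on an object; FORCE is the grip in N (left out, the last holds). Time passes only in rows, so rows that do not move let the fingers close. It prints the time, the measured TCP pose, the force, the opening and the grip force at its end.
- telemetry.sense(): the state, without advancing time (a new reading comes with each control period).
- viewer.camera(name): name is "scene" or "top" or "wrist"; returns a dict with "img" (420x560x3 uint8, red, green, blue), "fx", "fy", "cx", "cy" (pixels), "k1" (the pictures are not rectified: a ray, as slopes to the right and down, at radius r is drawn at 1 + k1 r^2 times it, then the intrinsics apply), "rvec" (rotation vector, rad) and "tvec" (3), from world to camera coordinates, as OpenCV has them; the wrist camera has in their place "T_tool_cam" (4x4, takes a point from camera to tool coordinates, whose origin is the TCP and whose axes are the flange's). Camera axes: x right, y down, z forward; pixel columns grow to the right and rows downward; lengths in m; the calibration is good to about 2 mm. A picture is of the moment at which its call begins: read the wrist's pose just before it. There is no depth.
- robot.sign_off(): hands the job in; it is judged then, once.
The state is a dict: "time_s": time; "joint_pos": joint angles; "qd": joint speeds; "tau": joint torques, N m; "tool_pos": TCP position; "ee_rot": TCP orientation; "contact_force": force on the tool from outside, world axes, zero at the start; "wrist_torque": the same for the moment, N m; "opening": finger opening in m; "gripper_force": force on a finger pad.
Only numpy, scipy, OpenCV 4.12 (cv2) and the standard library are available. Lean on these libraries where they do the work, as an engineer would, in place of code of your own. Each camera call takes 0.05 s, during which the arm holds its last target. There are 200 camera calls.

TASK

Get the sample cup ready on the lab bench: lift the blue tapered liner out of its sloping cradle, stand it up and lower it gently into the steel tapered jacket until the two cones just meet, without pressing it in tight, and let go of it. Then lay the white lid on top so that its boss drops into the liner's mouth and it lies level and loose on the rim, again without pressing. Keep the jacket standing on the bench, and leave the amber bottle, glass beaker and white jar where they are.

Things in the scene. Friction and masses are not known exactly. Their poses are not given: they have to be found in the camera images.
- liner: Blue tapered cup, 120 mm tall, 0.12 kg. Origin: centre of its underside; z = cup axis, to the mouth. Cone 32 mm wide at the foot, 60 mm at 80 mm; above it a straight collar 60 mm across, 40 mm tall, 54 mm wide inside, 40 mm deep (solid below). Starts in the rack leaning 32 deg to the rack's +x, collar free: grip the collar along the rack's y, tool along the cup axis; lift straight up.
- jacket: Steel jacket loose and upright on the bench, 0.45 kg: foot 84 mm wide, 8 mm thick, and an open cone to 96 mm height, 66 mm outside, 58 mm inside at the rim, same taper as the liner. Origin: centre of the underside, z up. Where the cones meet, the liner's origin is 22.4 mm above this one, its mouth 46 mm above the jacket's rim. The stop is stiff.
- lid: White lid lying knob up on the bench, 44 mm tall, 0.08 kg. Origin: centre of its underside, z up. From below: boss 44 mm wide, 8 mm tall; disc 72 mm wide, 6 mm thick (top at 14 mm); black upright round knob 24 mm wide, from 14 to 44 mm. Fitted, its disc lies on the liner's mouth and its origin is 112 mm above the liner's origin.
- rack: Cradle fixed to the bench: blue base 150 x 100 x 12 mm (centred 15 mm to -x of the origin), a white sloping trough on it that ends below the liner's collar. Origin on the bench, z up. The held liner leans 32 deg to the rack's +x (roughly away from the robot); its foot is at (-50, 0, 45) mm in this frame.
- amber_bottle: Bystander: amber glass bottle, 64 mm in diameter, 140 mm tall; origin at the centre of its underside.
- beaker: Bystander: clear glass beaker, 72 mm in diameter, 90 mm tall; origin at the centre of its underside.
- white_jar: Bystander: white jar with a red cap, 68 mm in diameter, 75 mm tall; origin at the centre of its underside.

How it is judged:
By the outcome, as a careful person would: the job done as asked, in the order asked, and still so for the second after the job is handed in, with the robot touching nothing.
It also fails if it takes over 54 s, if anything falls off the work surface, if the arm or the gripper's body presses on something with over 40 N, if the wrist force passes 120 N, or if a joint passes its speed limit or range.

## Working session

There is one attempt and no reset: what is moved stays moved. The work goes in short steps, Python scripts to look and compute and a shell command to move; the robot and the scene stay as the last step left them, time stands still between calls to the robot, and variables do not carry over. Pictures are saved under pics/ and viewed, at most 10 in all, crops included, and the job is handed in when it is done.

```bash
ls; mkdir -p pics; cat > h.py <<'E'
import numpy as np, cv2
from station import robot, viewer, telemetry
from scipy.spatial.transform import Rotation as R
def snap(n,f):
    c=viewer.camera(n); cv2.imwrite('pics/'+f,c['img'][:,:,::-1]); np.save('pics/'+f[:-4]+'.npy',c,allow_pickle=True); return c
E
python3 - <<'E'
from h import *
s=telemetry.sense(); print(s['time_s'],s['tool_pos'],s['ee_rot'],s['contact_force'],s['opening'])
for n in('scene','top'):
    c=snap(n,n+'1.png'); print({k:v for k,v in c.items() if k!='img'})
print(telemetry.sense()['time_s'])
E
```

```text
drive.py
pics
station.py
0.0 [0.21443853 0.56004789 0.25550431] [ 1.81895744e-01  9.83317585e-01 -6.31310253e-04 -2.58787933e-04] [-0.40330399  0.22220858 -0.71098233] 0.08548499095854525
{'fx': 472.4328053164697, 'fy': 472.4328053164697, 'cx': 277.91623646038045, 'cy': 209.44713067910726, 'k1': 0.049176530376471704, 'rvec': array([ 2.10151281,  1.10805708, -0.47089877]), 'tvec': array([-0.30937538, -0.28769509,  1.57699779])}
{'fx': 518.0691712232876, 'fy': 518.0691712232876, 'cx': 282.36038233940167, 'cy': 213.26328173934394, 'k1': -0.1520309747480481, 'rvec': array([ 2.14552892, -2.08737535,  0.2007102 ]), 'tvec': array([-0.02712373,  0.58035628,  0.95932628])}
0.1
```

View pics/top1.png

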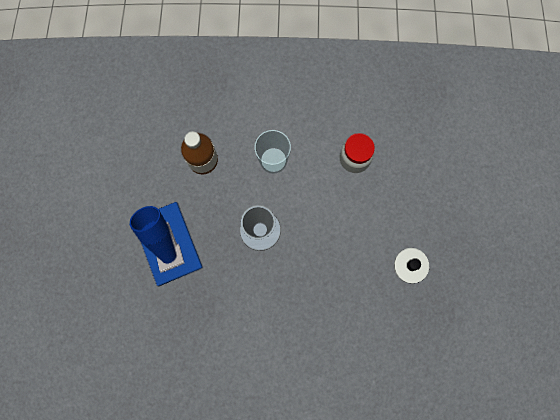

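View pics/scene1.png

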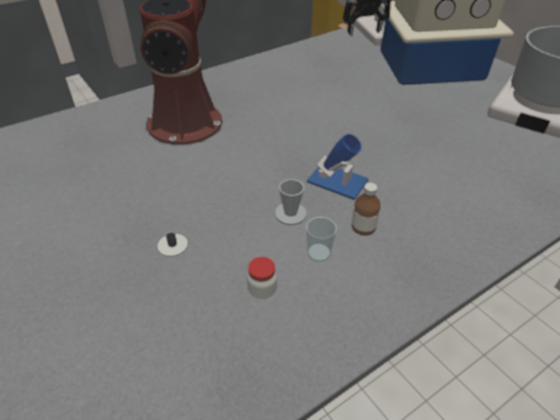

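The top view shows the rack around (170,245), the jacket at (260,232) and the lid at (412,266). The bottle is at (200,155), the beaker at (273,152) and the jar at (358,153). The scene view agrees.

```bash
cat >> h.py <<'E'
def pose(c,s=None):
    if 'rvec' in c: return R.from_rotvec(c['rvec']).as_matrix(),np.array(c['tvec'])
    T=np.eye(4);T[:3,:3]=R.from_quat(s['ee_rot']).as_matrix();T[:3,3]=s['tool_pos']
    M=np.linalg.inv(T@c['T_tool_cam']); return M[:3,:3],M[:3,3]
def proj(c,P,s=None):
    Rm,t=pose(c,s); q=np.atleast_2d(P)@Rm.T+t; a=q[:,:2]/q[:,2:]; r2=(a**2).sum(1,keepdims=True)
    return a*(1+c['k1']*r2)*[c['fx'],c['fy']]+[c['cx'],c['cy']]
def onplane(c,uv,z,s=None):
    Rm,t=pose(c,s); K=np.array([[c['fx'],0,c['cx']],[0,c['fy'],c['cy']],[0,0,1.]])
    a=cv2.undistortPoints(np.array(uv,float).reshape(-1,1,2),K,np.array([c['k1'],0,0,0,0])).reshape(-1,2)
    d=np.c_[a,np.ones(len(a))]@Rm; o=-Rm.T@t
    return o+d*((z-o[2])/d[:,2])[:,None]
E
python3 - <<'E'
from h import *
c=np.load('pics/top1.npy',allow_pickle=True).item()
for n,u,z in (('foot',(260,232),.008),('lid',(412,266),.014),('rack',[(178,203),(202,268),(158,285)],.012),('bott',(203,160),0),('beak',(273,162),0),('jar',(357,158),0)):
    print(n,onplane(c,u,z).round(4))
im=c['img'][190:300,120:300,::-1]
cv2.imwrite('pics/crop1.png',cv2.resize(im,None,fx=4.4,fy=4.4,interpolation=cv2.INTER_CUBIC))
E
```

```text
foot [[0.5502 0.0338 0.008 ]]
lid [[ 0.4876 -0.2764  0.014 ]]
rack [[0.6055 0.2059 0.012 ]
 [0.4727 0.1482 0.012 ]
 [0.4353 0.2361 0.012 ]]
bott [[0.7029 0.1613 0.    ]]
beak [[0.7021 0.0122 0.    ]]
jar [[ 0.7161 -0.1661  0.    ]]
```

View pics/crop1.png

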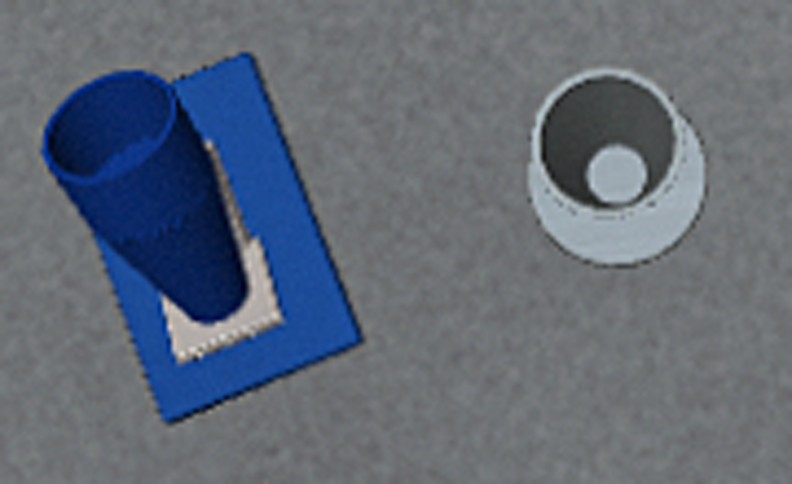

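The crop shows the rack corners at about (176,202), (202,268) and (158,286) in full-image pixels, the jacket rim centre near (257,222), and the liner mouth near (145,218).

```bash
cat > m1.py <<'E'
from h import *
c=np.load('pics/top1.npy',allow_pickle=True).item()
f=lambda x:(np.array(x,float)+.5)/4.4-.5+[120,190]
W=onplane(c,f([(248,53),(362,342),(168,422)]),.012)[:,:2]
M=np.array([(60,-50),(-90,-50),(-90,50)])/1000.
A=M-M.mean(0);B=W-W.mean(0)
th=np.arctan2((A[:,0]*B[:,1]-A[:,1]*B[:,0]).sum(),(A*B).sum()); Rz=R.from_euler('z',th)
o=W.mean(0)-Rz.as_matrix()[:2,:2]@M.mean(0)
print('rack',o,np.degrees(th),'sides',np.linalg.norm(W[0]-W[1]),np.linalg.norm(W[1]-W[2]))
ax=Rz.apply([np.sin(np.radians(32)),0,np.cos(np.radians(32))]); foot=np.r_[o,0]+Rz.apply([-.05,0,.045])
mouth=foot+.12*ax
print('foot',foot,'mouth',mouth,'ax',ax,'mouth px pred',proj(c,mouth),'obs',f([(111,127)]))
print('jacket rim',onplane(c,f([(606,142)]),.096),'lid',onplane(c,[(412,266)],.014))
# lid fit
hsv=cv2.cvtColor(c['img'],cv2.COLOR_RGB2HSV)
m=((hsv[...,2]>200)&(hsv[...,1]<40)).astype(np.uint8); n,l,st,ce=cv2.connectedComponentsWithStats(m)
for i in range(1,n):
    if st[i,4]>60 and st[i,1]>100: print(st[i],ce[i])
i=l[266,400]; cn=max(cv2.findContours((l==i).astype(np.uint8),0,1)[0],key=len)
e=cv2.fitEllipse(cn); print('lid ell',e,onplane(c,e[0],.012))
E
python3 m1.py
```

```text
rack [0.53474265 0.23039852] 24.87591773048164 sides 0.14772041877743594 0.0965438470649427
foot [0.48938161 0.20936579 0.045     ] mouth [0.54707207 0.23611534 0.14676577] ax [0.48075383 0.22291294 0.8480481 ] mouth px pred [[144.48413972 218.32950479]] obs [[144.84090909 218.47727273]]
jacket rim [[0.55534489 0.03502317 0.096     ]] lid [[ 0.48757426 -0.27636014  0.014     ]]
[185 132  14  14 152] [191.53947368 138.50657895]
[395 249  34  34 758] [411.176781   265.51319261]
lid ell ((411.546142578125, 265.30389404296875), (32.72499465942383, 33.955970764160156), 141.37527465820312) [[ 0.48917171 -0.27593417  0.012     ]]
```

```bash
cat >> h.py <<'E'
def plan(p,q,n=None,s=None):
    """screw to TCP pos p, rotation q (Rotation): n equal rows in tool axes"""
    s=s or telemetry.sense(); r0=R.from_quat(s['ee_rot']); D=r0.inv().apply(np.array(p)-s['tool_pos']); W=(r0.inv()*q).as_rotvec()
    n=n or int(np.ceil(max(np.linalg.norm(D)/.038,np.linalg.norm(W)/.115,1)))
    S=sum(R.from_rotvec(W*k/n).as_matrix() for k in range(n)); d=np.linalg.solve(S,D)
    print('rows',n,'each',d.round(4).tolist(),(W/n).round(4).tolist(),'| tot',D.round(4),W.round(3)); return n
def frame(z,y):
    z=np.array(z)/np.linalg.norm(z); y=np.array(y,float); y-=z*(y@z); y/=np.linalg.norm(y)
    return R.from_matrix(np.c_[np.cross(y,z),y,z])
th=np.radians(24.876); AX=np.array([0.48075383,0.22291294,0.8480481]); FOOT=np.array([0.48938161,0.20936579,0.045]); RY=np.array([-np.sin(th),np.cos(th),0])
E
python3 -c "
from h import *
plan(FOOT+.2*AX,frame(-AX,RY))
"
python3 drive.py '[[0.085,-0.0297,-0.024,-0.0036,0.0171,0.0406,-0.0599],[0.085,-0.0297,-0.024,-0.0036,0.0171,0.0406,-0.0599],[0.085,-0.0297,-0.024,-0.0036,0.0171,0.0406,-0.0599],[0.085,-0.0297,-0.024,-0.0036,0.0171,0.0406,-0.0599],[0.085,-0.0297,-0.024,-0.0036,0.0171,0.0406,-0.0599],[0.085,-0.0297,-0.024,-0.0036,0.0171,0.0406,-0.0599],[0.085,-0.0297,-0.024,-0.0036,0.0171,0.0406,-0.0599],[0.085,-0.0297,-0.024,-0.0036,0.0171,0.0406,-0.0599],[0.085,-0.0297,-0.024,-0.0036,0.0171,0.0406,-0.0599],[0.085,-0.0297,-0.024,-0.0036,0.0171,0.0406,-0.0599],[0.085,-0.0297,-0.024,-0.0036,0.0171,0.0406,-0.0599],[0.085,-0.0297,-0.024,-0.0036,0.0171,0.0406,-0.0599],[0.085,-0.0297,-0.024,-0.0036,0.0171,0.0406,-0.0599],[0.085,0,0,0,0,0,0],[0.085,0,0,0,0,0,0]]'
python3 - <<'E'
from h import *
s=telemetry.sense(); print(s['joint_pos'],s['time_s'],s['contact_force']); plan(FOOT+.2*AX,frame(-AX,RY))
c=snap('wrist','w1.png'); np.save('pics/w1s.npy',s,allow_pickle=True); print(c['T_tool_cam'].round(3), c['fx'])
print(proj(c,[FOOT+.12*AX,FOOT+.08*AX],s))
E
```

```text
time_s: 1.35
tool_pos: [0.5638, 0.2482, 0.201]
ee_rot: [-0.2, 0.944, -0.056, -0.254]
contact_force: [-0.8, 0.4, 0.3]
opening: 0.0847
gripper_force: 0.0
[ 0.24471242  0.9006526   0.92016441  2.11027686 -0.09151271 -0.14901528] 1.35 [-0.82443996  0.38980666  0.30734568]
rows 1 each [-0.0123, -0.0036, -0.0229] [0.0037, 0.0313, -0.0151] | tot [-0.0123 -0.0036 -0.0229] [ 0.004  0.031 -0.015]
[[ 0.    -0.957 -0.29   0.074]
 [ 1.     0.     0.     0.   ]
 [-0.    -0.29   0.957 -0.117]
 [ 0.     0.     0.     1.   ]] 292.85605667733137
[[274.19436057 256.92842047]
 [275.01238269 233.02372769]]
```

View pics/w1.png

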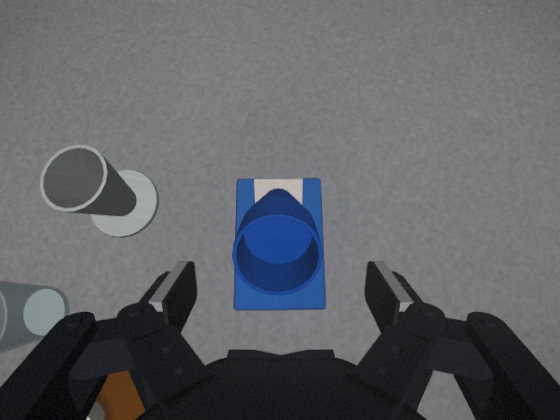

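The wrist view shows the liner mouth centred near (278,254), the rack base spanning x 235–322 with its near edge at y 179, and the jacket rim at about (74,179). Joint 4 hit its limit, so the tool stopped at 0.175 m along the axis; the grasp itself is closer in.

```bash
python3 - <<'E'
from h import *
c=np.load('pics/w1.npy',allow_pickle=True).item(); s=np.load('pics/w1s.npy',allow_pickle=True).item()
# corners near edge at z=.012: left(-90,-50)->px(237,179), right(-90,50)->(320,179)
W=onplane(c,[(237,179),(321,179),(325,309),(234,309)],.012,s); print(W, FOOT+.12*AX)
print('mouth@z',onplane(c,[(278,254)],FOOT[2]+.12*AX[2],s),'rim',onplane(c,[(74,179.5)],.096,s),'foot',onplane(c,[(124,203.5)],.008,s))
b=(c['img'][...,2].astype(int)-c['img'][...,0]>60).astype(np.uint8); 
n,l,st,ce=cv2.connectedComponentsWithStats(b); print([ (list(st[i])) for i in range(1,n) if st[i,4]>500])
# joint axis
Rm,t=pose(c,s)
print('tool y err deg', np.degrees(np.arcsin(R.from_quat(s['ee_rot']).apply([1,0,0])@RY)))
E
```

```text
[[0.4736152  0.15087129 0.012     ]
 [0.43328779 0.24170926 0.012     ]
 [0.56754039 0.30141026 0.012     ]
 [0.60737552 0.21220374 0.012     ]] [0.54707207 0.23611534 0.14676577]
mouth@z [[0.5443186  0.23760905 0.14676577]] rim [[0.55573215 0.03855411 0.096     ]] foot [[0.55494987 0.03879672 0.008     ]]
[[np.int32(232), np.int32(179), np.int32(93), np.int32(131), np.int32(10133)]]
tool y err deg 0.8684025867502136
```

```bash
cat >> h.py <<'E'
FOOT=FOOT+[-.0003,.0012,0]; th=np.radians(24.6); AX=np.array([np.sin(np.radians(32))*np.cos(th),np.sin(np.radians(32))*np.sin(th),np.cos(np.radians(32))]); RY=np.array([-np.sin(th),np.cos(th),0])
E
python3 -c "
from h import *
plan(FOOT+.16*AX,frame(-AX,RY),2)
"
```

```text
rows 2 each [-0.0064, -0.002, 0.0097] [0.0001, 0.0173, -0.0053] | tot [-0.0126 -0.004   0.0194] [ 0.     0.035 -0.011]
```

```bash
python3 drive.py '[[0.085,-0.0064,-0.002,0.0097,0.0001,0.0173,-0.0053],[0.085,-0.0064,-0.002,0.0097,0.0001,0.0173,-0.0053],[0.085,0,0,0,0,0,0],[0.085,0,0,0,0,0,0]]'
python3 -c "
from h import *
plan(FOOT+.109*AX,frame(-AX,RY))
print(telemetry.sense()['joint_pos'])
"
```

```text
time_s: 1.73
tool_pos: [0.5647, 0.2459, 0.1804]
ee_rot: [-0.206, 0.939, -0.059, -0.268]
contact_force: [0.0, 0.2, 0.2]
opening: 0.0851
gripper_force: 0.0
rows 2 each [-0.0004, -0.0003, 0.025] [-0.0007, 0.0014, 0.0008] | tot [-0.0008 -0.0006  0.0501] [-0.001  0.003  0.002]
[ 0.2440685   0.94372501  0.93582829  2.11070871 -0.09867247 -0.15957692]
```

```bash
python3 drive.py '[[0.085,-0.0002,-0.0002,0.0125,0,0.001,0.0005],[0.085,-0.0002,-0.0002,0.0125,0,0.001,0.0005],[0.085,-0.0002,-0.0002,0.0125,0,0.001,0.0005],[0.085,-0.0002,0,0.0125,0,0,0.0005],[0.085,0,0,0,0,0,0],[0.085,0,0,0,0,0,0]]'
python3 -c "
from h import *
plan(FOOT+.109*AX,frame(-AX,RY))
s=telemetry.sense();c=snap('wrist','w2.png')
"
```

```text
time_s: 2.23
tool_pos: [0.5419, 0.2345, 0.139]
ee_rot: [-0.205, 0.939, -0.059, -0.268]
contact_force: [-0.5, -0.2, 0.8]
opening: 0.0851
gripper_force: 0.0
rows 1 each [-0.0007, 0.0002, 0.0015] [-0.0014, 0.0014, -0.0008] | tot [-0.0007  0.0002  0.0015] [-0.001  0.001 -0.001]
```

View pics/w2.png

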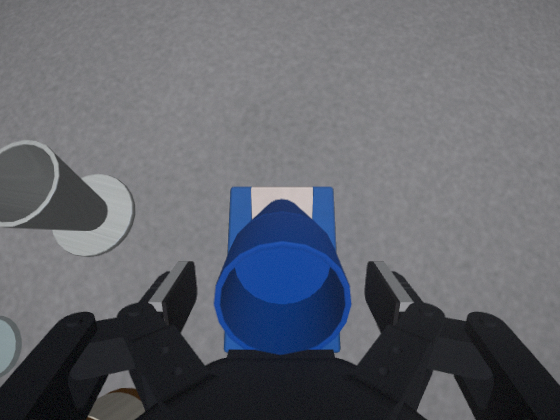

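The liner mouth is centred at x≈283 and the pads' midpoint at 280.5, so a 1.5 mm shift along tool y is needed before closing.

```bash
python3 drive.py '[[0.085,0,0.0013,0.001,0,0,0],[0.05,0,0,0,0,0,0],[0.05,0,0,0,0,0,0],[0.05,0,0,0,0,0,0],[0.05,0,0,0,0,0,0],[0.05,0,0,0,0,0,0],[0.05,0,0,0,0,0,0],[0.05,0,0,0,0,0,0]]' 35
python3 -c "
from h import *
s=telemetry.sense(); print(s['wrist_torque'],s['contact_force']); 
q=R.from_quat(s['ee_rot']);print(q.inv().apply(np.array([0,0,.04])))
"
```

```text
time_s: 2.95
tool_pos: [0.5418, 0.2354, 0.1381]
ee_rot: [-0.205, 0.94, -0.059, -0.268]
contact_force: [3.3, 0.9, 5.3]
opening: 0.0598
gripper_force: 38.3
[ 0.24620278 -0.40823924 -0.08278866] [3.28639869 0.9146984  5.32433832]
[ 2.10885804e-02 -7.77843796e-05 -3.39892001e-02]
```

```bash
python3 drive.py '[[0.05,0.0053,0,-0.0085,0,0,0],[0.05,0.0053,0,-0.0085,0,0,0],[0.05,0.0105,0,-0.017,0,0,0],[0.05,0,0,0,0,0,0]]'
python3 -c "
from h import *
s=telemetry.sense(); print(s['joint_pos'],s['wrist_torque'],s['contact_force']); 
"
```

```text
time_s: 3.28
tool_pos: [0.5421, 0.2355, 0.1815]
ee_rot: [-0.205, 0.94, -0.059, -0.267]
contact_force: [0.7, 0.1, -0.5]
opening: 0.0599
gripper_force: 38.1
[ 0.23780124  0.81469452  0.74924321  2.04998821 -0.10218073 -0.16214405] [ 0.2266275  -0.60258743  0.00548444] [ 0.7475026   0.14258678 -0.51724548]
```

```bash
python3 drive.py '[[0.05,0.0132,0,-0.0212,0,0,0],[0.05,0.0132,0,-0.0212,0,0,0],[0.05,0.0132,0,-0.0212,0,0,0],[0.05,0,0,0,0,0,0]]'
python3 -c "
from h import *
s=telemetry.sense(); print(s['joint_pos'],s['wrist_torque'],s['contact_force']); 
print('h',(np.array([.5418,.2354,.1381])-FOOT)@AX)
plan([.5553,.0370,.28],frame([0,0,-1],RY))
"
```

```text
time_s: 3.62
tool_pos: [0.5305, 0.2297, 0.2436]
ee_rot: [-0.206, 0.943, -0.058, -0.254]
contact_force: [0.1, -0.6, -0.6]
opening: 0.0596
gripper_force: 38.3
[ 0.2332497   0.73318628  0.7556088   2.11129042 -0.10359345 -0.16857967] [ 0.28799112 -0.57953984 -0.02260033] [ 0.09495403 -0.64965187 -0.64766984]
h 0.1098324514192558
rows 6 each [0.0111, -0.0309, -0.0028] [-0.001, -0.0879, -0.0] | tot [ 0.0679 -0.1856 -0.0014] [-0.006 -0.527 -0.   ]
```

```bash
python3 drive.py '[[0.05,0.0074,-0.0206,-0.002,-0.001,-0.0586,0],[0.05,0.0074,-0.0206,-0.002,-0.001,-0.0586,0],[0.05,0.0074,-0.0206,-0.002,-0.001,-0.0586,0],[0.05,0.0074,-0.0206,-0.002,-0.001,-0.0586,0],[0.05,0.0074,-0.0206,-0.002,-0.001,-0.0586,0],[0.05,0.0074,-0.0206,-0.002,-0.001,-0.0586,0],[0.05,0.0074,-0.0206,-0.002,-0.001,-0.0586,0],[0.05,0.0074,-0.0206,-0.002,-0.001,-0.0586,0],[0.05,0.0074,-0.0206,-0.002,-0.001,-0.0586,0],[0.05,0,0,0,0,0,0],[0.05,0,0,0,0,0,0]]'
python3 - <<'E'
from h import *
s=telemetry.sense(); print(s['joint_pos'],s['contact_force'],s['wrist_torque'],s['time_s'])
plan([.5553,.0370,.28],frame([0,0,-1],RY))
c=snap('wrist','w3.png'); np.save('pics/w3s.npy',s,allow_pickle=True)
t=snap('top','t3.png'); sc=snap('scene','s3.png')
for f in ('s3','t3'):
  c2=np.load(f'pics/{f}.npy',allow_pickle=True).item()
  u=proj(c2,[[.5553,.037,.13]])[0].astype(int); k=55 if f=='t3' else 60
  im=c2['img'][u[1]-k:u[1]+k,u[0]-k:u[0]+k,::-1]; cv2.imwrite(f'pics/{f}c.png',cv2.resize(im,(500,500),interpolation=cv2.INTER_CUBIC)); print(f,u)
a=[cv2.imread(f'pics/{x}c.png') for x in('s3','t3')]
b=cv2.resize(cv2.imread('pics/w3.png'),(400,300)); cv2.imwrite('pics/m3.png',cv2.resize(np.hstack([a[0],a[1]]),(800,400)))
E
```

```text
time_s: 4.53
tool_pos: [0.554, 0.0359, 0.2759]
ee_rot: [-0.211, 0.977, 0.002, -0.004]
contact_force: [0.6, 0.5, -0.4]
opening: 0.06
gripper_force: 38.4
[-1.70816820e-01 -1.67913072e-02  8.70119032e-03  1.60501976e+00
 -1.44029733e-04 -5.96543224e-01] [ 0.6378897   0.53823194 -0.37662307] [-0.00844478 -0.04104612  0.00693631] 4.5333
rows 1 each [-0.0016, 0.0005, -0.0041] [0.0048, -0.0073, -0.0036] | tot [-0.0016  0.0005 -0.0041] [ 0.005 -0.007 -0.004]
s3 [292 176]
t3 [255 218]
```

View pics/w3.png

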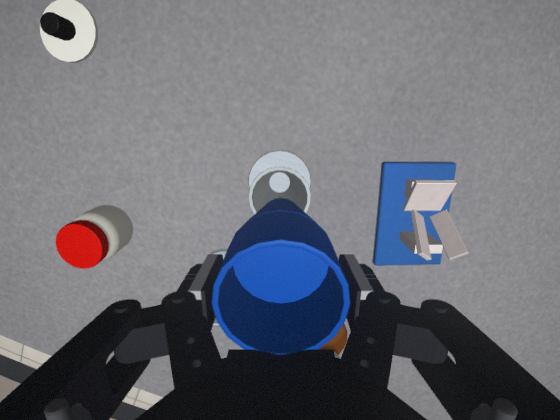

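View pics/m3.png

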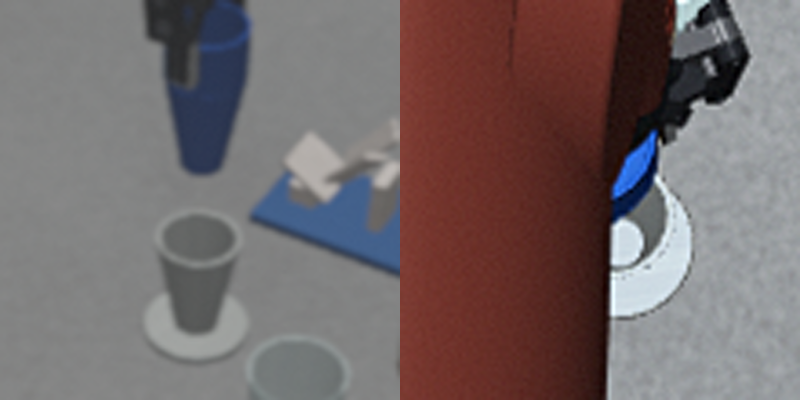

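The wrist view shows the liner hanging upright, its mouth near (282,298), with the jacket rim behind it at x≈279.5. The scene crop shows the liner vertical and directly above the jacket. I'll refine both poses by fitting their circles to the image edges.

```bash
cat > fit.py <<'E'
from h import *
from scipy.optimize import minimize
L=lambda f:np.load(f'pics/{f}.npy',allow_pickle=True).item()
a=np.linspace(0,2*np.pi,240,endpoint=False); C=np.c_[np.cos(a),np.sin(a),0*a]
def dtf(c,lo=40,hi=110):
    g=cv2.cvtColor(cv2.resize(c['img'],None,fx=4,fy=4,interpolation=cv2.INTER_CUBIC),cv2.COLOR_RGB2GRAY); g=cv2.GaussianBlur(g,(0,0),3)
    return cv2.distanceTransform(255-cv2.Canny(g,lo//2,hi//2),cv2.DIST_L2,5)/4
def samp(D,u):
    return cv2.remap(D.astype(np.float32),((u[:,0]+.5)*4-.5).astype(np.float32),((u[:,1]+.5)*4-.5).astype(np.float32),1,borderMode=cv2.BORDER_CONSTANT,borderValue=5)
def run(pts,c,s,x0,cap=2.5):
    D=np.minimum(dtf(c),cap); f=lambda x:samp(D,proj(c,pts(x),s)).mean()
    best=min((minimize(f,np.array(x0)+np.r_[d,np.zeros(len(x0)-2)],method='Nelder-Mead',options=dict(initial_simplex=None,xatol=1e-5,fatol=1e-5)) for d in [(i,j) for i in(-.004,0,.004) for j in(-.004,0,.004)]),key=lambda r:r.fun)
    return best.x,best.fun
jac=lambda x:np.vstack([C*.033+[x[0],x[1],.096],C*.029+[x[0],x[1],.096],C*.042+[x[0],x[1],.008]])
E
cat > m3.py <<'E'
from fit import *
for f in('top1','scene1','w1','w2','w3','s3'):
    c=L(f); s=L(f+'s') if f in('w1','w3') else (None if f[0]!='w' else dict(ee_rot=[-0.205,.939,-.059,-.268],tool_pos=[.5419,.2345,.139]))
    print(f,run(jac,c,s,[.5553,.037]))
lid=lambda x:np.vstack([C*.036+[x[0],x[1],.014]])
print('lid',run(lid,L('top1'),None,[.489,-.276]),run(lid,L('scene1'),None,[.489,-.276]),run(lid,L('w3'),L('w3s'),[.489,-.276]))
s=L('w3s');c=L('w3'); Rt=R.from_quat(s['ee_rot'])
mo=lambda x:s['tool_pos']+Rt.apply(np.vstack([C*.030,C*.027])+[x[0],x[1],-.0105])
x,fv=run(mo,c,s,[0,0]); print('mouth in tool',x,fv,'world',s['tool_pos']+Rt.apply([x[0],x[1],-.0105]))
s3=L('s3'); print('mouth scene',run(lambda x:np.vstack([C*.030,C*.027])+[x[0],x[1],s['tool_pos'][2]+.0105],s3,None,[.554,.036]))
print('foot scene',run(lambda x:C[:]*.016+[x[0],x[1],s['tool_pos'][2]-.1095],s3,None,[.554,.036]), s['tool_pos'])
E
python3 m3.py
```

```text
top1 (array([0.5558707 , 0.03476174]), np.float64(0.641418993473053))
scene1 (array([0.55255422, 0.03218899]), np.float64(1.8506239652633667))
w1 (array([0.55399402, 0.03556607]), np.float64(0.9684463739395142))
w2 (array([0.55441554, 0.03562078]), np.float64(1.9904561042785645))
w3 (array([0.55401193, 0.03561606]), np.float64(1.3285949230194092))
s3 (array([0.54897713, 0.0332967 ]), np.float64(2.187349796295166))
lid (array([ 0.48950357, -0.27552174]), np.float64(0.20720703899860382)) (array([ 0.48668591, -0.27471366]), np.float64(0.17879600822925568)) (array([ 0.4883533 , -0.27413838]), np.float64(0.8465862274169922))
mouth in tool [0.00020783 0.00019838] 1.8598662614822388 world [0.55384984 0.03598504 0.28638779]
mouth scene (array([0.5373641 , 0.04655783]), np.float64(1.83576238155365))
foot scene (array([0.55019267, 0.03713315]), np.float64(0.9260678887367249)) [0.55403044 0.0359043  0.27588572]
```

```bash
python3 -c "
from h import *
print('jacket corr'); plan([.5547,.0356,.2000],frame([0,0,-1],RY),4)
"
python3 - <<'E'
from fit import *
o=[]
for f in('w1','top1'):
    c=L(f); s=L(f+'s') if f=='w1' else None
    u0=proj(c,[[.555,.0356,.05]],s)[0].astype(int); k=48 if f=='top1' else 75; z=400/(2*k)
    im=cv2.resize(c['img'][u0[1]-k:u0[1]+k,max(u0[0]-k,0):max(u0[0]-k,0)+2*k,::-1],(400,400),interpolation=cv2.INTER_CUBIC)
    for p in ((proj(c,jac([.5547,.0356]),s)-[max(u0[0]-k,0),u0[1]-k]+.5)*z-.5).astype(int):
        cv2.circle(im,tuple(int(v) for v in p),0,(0,0,255),-1)
    o.append(im)
cv2.imwrite('pics/ov.png',np.hstack(o))
E
```

```text
jacket corr
rows 4 each [0.0001, -0.0006, 0.0188] [0.0014, -0.0021, -0.0001] | tot [-0.     -0.0024  0.0754] [ 0.005 -0.009 -0.001]
```

View pics/ov.png

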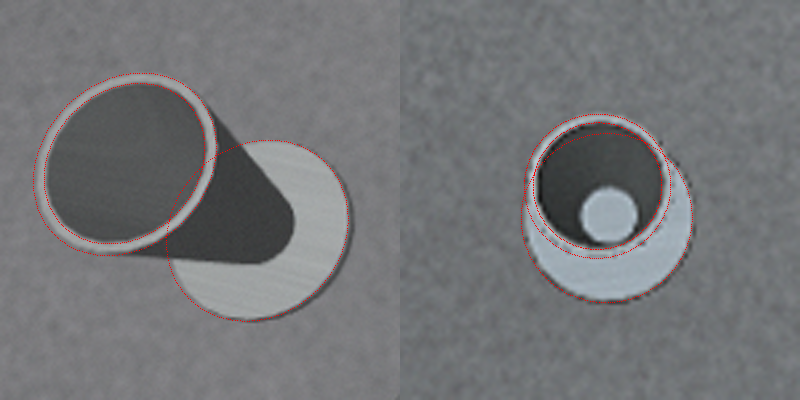

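The overlay matches the jacket in both cameras to about 1 px, so its centre is (0.5547, 0.0356) to about 1 mm. Starting the descent.

```bash
python3 drive.py '[[0.05,0.0001,-0.0006,0.0188,0.0014,-0.0021,0],[0.05,0.0001,-0.0006,0.0188,0.0014,-0.0021,0],[0.05,0.0001,-0.0006,0.0188,0.0014,-0.0021,0],[0.05,0.0001,-0.0006,0.0188,0.0014,-0.0021,0],[0.05,0,0,0,0,0,0],[0.05,0,0,0,0,0,0]]'
python3 -c "
from h import *
plan([.5547,.0356,.160],frame([0,0,-1],RY),3); s=telemetry.sense(); print(s['contact_force'],s['tool_pos'])
"
```

```text
time_s: 5.18
tool_pos: [0.5542, 0.0357, 0.1998]
ee_rot: [-0.213, 0.977, 0.0, -0.001]
contact_force: [-1.0, 0.4, -0.6]
opening: 0.0601
gripper_force: 38.4
rows 3 each [-0.0001, -0.0001, 0.0133] [0.0002, -0.0004, 0.0] | tot [-0.0005 -0.0003  0.0398] [ 0.001 -0.001  0.   ]
[-0.97263816  0.4126221  -0.62921408] [0.55421415 0.03566169 0.19982239]
```

```bash
python3 drive.py '[[0.05,-0.0002,-0.0001,0.01,0,0,0],[0.05,-0.0002,0,0.01,0,0,0],[0.05,0,0,0.01,0,0,0],[0.05,0,0,0.01,0,0,0],[0.05,0,0,0.005,0,0,0],[0.05,0,0,0.002,0,0,0],[0.05,0,0,0,0,0,0],[0.05,0,0,0,0,0,0]]'
for i in 1 2; do python3 -c "
from h import *
s=telemetry.sense(); print(s['contact_force'],s['wrist_torque'],s['tool_pos'])"; done;  python3 drive.py '[[0.05,0,0,0.003,0,0,0],[0.05,0,0,0.003,0,0,0],[0.05,0,0,0,0,0,0],[0.05,0,0,0,0,0,0]]'
```

```text
time_s: 5.85
tool_pos: [0.5555, 0.0347, 0.1541]
ee_rot: [-0.212, 0.977, -0.0, 0.001]
contact_force: [0.3, -0.0, -1.4]
opening: 0.0598
gripper_force: 38.4
[ 0.28775792 -0.04886381 -1.36030592] [0.0388832  0.05596521 0.03277105] [0.555455   0.03471565 0.15409464]
[ 0.28775792 -0.04886381 -1.36030592] [0.0388832  0.05596521 0.03277105] [0.555455   0.03471565 0.15409464]
time_s: 6.18
tool_pos: [0.5553, 0.0348, 0.1477]
ee_rot: [-0.213, 0.977, -0.0, 0.001]
contact_force: [-0.4, 0.4, -1.0]
opening: 0.06
gripper_force: 38.4
```

```bash
python3 drive.py '[[0.05,0,0,0.002,0,0,0],[0.05,0,0,0.002,0,0,0],[0.05,0,0,0.002,0,0,0],[0.05,0,0,0,0,0,0],[0.05,0,0,0,0,0,0]]';python3 drive.py '[[0.05,0,0,0.002,0,0,0],[0.05,0,0,0.001,0,0,0],[0.05,0,0,0,0,0,0],[0.05,0,0,0,0,0,0]]'; python3 drive.py '[[0.05,0,0,0.001,0,0,0],[0.05,0,0,0.001,0,0,0],[0.05,0,0,0,0,0,0],[0.05,0,0,0,0,0,0]]'
```

```text
time_s: 6.6
tool_pos: [0.5553, 0.0348, 0.1416]
ee_rot: [-0.212, 0.977, -0.0, 0.001]
contact_force: [0.2, 0.6, -0.7]
opening: 0.0599
gripper_force: 38.4
time_s: 6.93
tool_pos: [0.5553, 0.0348, 0.1387]
ee_rot: [-0.212, 0.977, -0.0, 0.001]
contact_force: [-1.1, -0.5, -1.3]
opening: 0.0598
gripper_force: 38.4
time_s: 7.27
tool_pos: [0.5552, 0.0349, 0.1367]
ee_rot: [-0.213, 0.977, -0.0, 0.001]
contact_force: [-1.1, 1.2, -2.0]
opening: 0.0598
gripper_force: 38.4
```

```bash
for i in 1; do python3 drive.py '[[0.05,0,0,0.001,0,0,0],[0.05,0,0,0,0,0,0],[0.05,0,0,0,0,0,0]]'; python3 drive.py '[[0.05,0,0,0.001,0,0,0],[0.05,0,0,0,0,0,0],[0.05,0,0,0,0,0,0]]'; done | grep -E 'pos|force'
```

```text
tool_pos: [0.5553, 0.0349, 0.1358]
contact_force: [-1.1, 2.1, 0.6]
gripper_force: 38.6
tool_pos: [0.5553, 0.035, 0.1348]
contact_force: [-2.0, 2.5, 1.4]
gripper_force: 38.7
```

```bash
python3 drive.py '[[0.05,0.0003,0.0011,0,0,0,0],[0.05,0,0,0,0,0,0],[0.05,0,0,0,0,0,0]]'| grep -E 'pos|force'; python3 drive.py '[[0.05,0,0,0.0005,0,0,0],[0.05,0,0,0,0,0,0],[0.05,0,0,0,0,0,0]]'| grep -E 'pos|force'
```

```text
tool_pos: [0.5548, 0.0353, 0.1348]
contact_force: [-0.3, 0.2, -1.2]
gripper_force: 38.4
tool_pos: [0.5547, 0.0355, 0.1343]
contact_force: [0.0, 0.3, -1.0]
gripper_force: 38.4
```

Contact cleared after that correction. Continuing in small steps.

```bash
python3 drive.py '[[0.05,0,0,0.0007,0,0,0],[0.05,0,0,0,0,0,0],[0.05,0,0,0,0,0,0]]'| grep -E 'pos|force'; python3 drive.py '[[0.05,0,0,0.0005,0,0,0],[0.05,0,0,0,0,0,0],[0.05,0,0,0,0,0,0]]'| grep -E 'pos|force';
```

```text
tool_pos: [0.5546, 0.0356, 0.1335]
contact_force: [-0.1, 0.4, -1.1]
gripper_force: 38.5
tool_pos: [0.5546, 0.0356, 0.1331]
contact_force: [-0.4, -0.5, -0.8]
gripper_force: 38.5
```

```bash
python3 drive.py '[[0.05,0,0,0.0005,0,0,0],[0.05,0,0,0,0,0,0],[0.05,0,0,0,0,0,0]]'| grep -E 'pos|force'
```

```text
tool_pos: [0.5547, 0.0356, 0.1327]
contact_force: [-0.6, -0.8, -0.2]
gripper_force: 38.6
```

```bash
python3 drive.py '[[0.05,0,0,0.0005,0,0,0],[0.05,0,0,0,0,0,0],[0.05,0,0,0,0,0,0]]'| grep -E 'pos|force'
```

```text
tool_pos: [0.5547, 0.0356, 0.1324]
contact_force: [-3.1, -0.7, 3.9]
gripper_force: 38.8
```

```bash
python3 drive.py '[[0.05,0,0,0.0005,0,0,0],[0.05,0,0,0,0,0,0],[0.05,0,0,0,0,0,0]]'| grep -E 'pos|force'
```

```text
tool_pos: [0.5548, 0.0356, 0.1323]
contact_force: [-3.3, -1.0, 6.8]
gripper_force: 39.1
```

```bash
python3 drive.py '[[0.05,0.0003,0.0001,-0.0004,0,0,0],[0.05,0,0,0,0,0,0],[0.05,0,0,0,0,0,0]]'| grep -E 'pos|force'; python3 drive.py '[[0.064,0,0,0,0,0,0],[0.068,0,0,0,0,0,0],[0.075,0,0,0,0,0,0],[0.085,0,0,0,0,0,0],[0.085,0,0,0,0,0,0],[0.085,0,0,0,0,0,0]]' 20
python3 -c "
from h import *
s=telemetry.sense(); np.save('pics/w4s.npy',s,allow_pickle=True); snap('wrist','w4.png')"
```

```text
tool_pos: [0.5545, 0.0356, 0.1322]
contact_force: [-1.4, -1.8, 4.9]
gripper_force: 38.9
time_s: 10.27
tool_pos: [0.5543, 0.0356, 0.1319]
ee_rot: [-0.213, 0.977, -0.0, 0.001]
contact_force: [-0.1, -0.7, -1.1]
opening: 0.085
gripper_force: 0.0
```

View pics/w4.png

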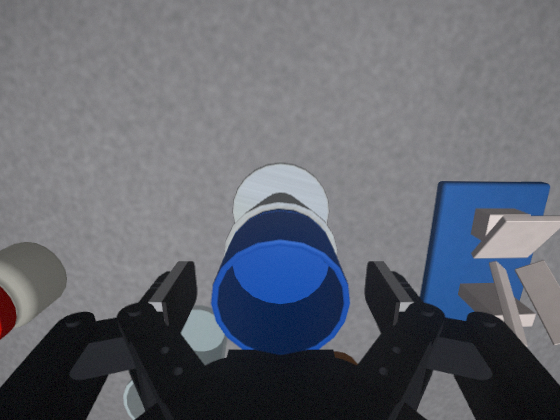

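The liner stands in the jacket with its mouth centred near (280,298), and the fingers are clear. Retreating upward and going to the lid.

```bash
python3 drive.py '[[0.085,0,0,-0.015,0,0,0],[0.085,0,0,-0.03,0,0,0],[0.085,0,0,-0.038,0,0,0],[0.085,0,0,-0.038,0,0,0],[0.085,0,0,0,0,0,0]]'
python3 -c "
from h import *
plan([.4885,-.2745,.13],frame([0,0,-1],RY),12)"
```

```text
time_s: 10.73
tool_pos: [0.5565, 0.0353, 0.2612]
ee_rot: [-0.213, 0.977, -0.002, 0.006]
contact_force: [1.1, 0.1, 1.7]
opening: 0.0851
gripper_force: 0.0
rows 12 each [0.0159, -0.0211, 0.0109] [-0.0006, 0.0008, -0.0001] | tot [ 0.1919 -0.2526  0.1311] [-0.007  0.01  -0.001]
```

```bash
python3 drive.py '[[0.06,0.0159,-0.0211,0.0109,-0.0006,0.0008,0],[0.06,0.0159,-0.0211,0.0109,-0.0006,0.0008,0],[0.06,0.0159,-0.0211,0.0109,-0.0006,0.0008,0],[0.06,0.0159,-0.0211,0.0109,-0.0006,0.0008,0],[0.06,0.0159,-0.0211,0.0109,-0.0006,0.0008,0],[0.06,0.0159,-0.0211,0.0109,-0.0006,0.0008,0],[0.06,0.0159,-0.0211,0.0109,-0.0006,0.0008,0],[0.06,0.0159,-0.0211,0.0109,-0.0006,0.0008,0],[0.06,0.0159,-0.0211,0.0109,-0.0006,0.0008,0],[0.06,0.0159,-0.0211,0.0109,-0.0006,0.0008,0],[0.06,0.0159,-0.0211,0.0109,-0.0006,0.0008,0],[0.06,0.0159,-0.0211,0.0109,-0.0006,0.0008,0],[0.06,0,0,0,0,0,0],[0.06,0,0,0,0,0,0],[0.06,0,0,0,0,0,0]]'
cat > m5.py <<'E'
from fit import *
s=telemetry.sense(); np.save('pics/w5s.npy',s,allow_pickle=True); c=snap('wrist','w5.png')
lid=lambda x:C*.036+[x[0],x[1],.014]
kn=lambda x:C*.012+[x[0],x[1],.044]
x,f=run(lid,c,s,[.4885,-.2745]); print(x,f); print(run(kn,c,s,[.4885,-.2745]))
plan([x[0],x[1],.06],frame([0,0,-1],RY),4)
c2=L('w4');s2=L('w4s');z=s2['tool_pos'][2]
m=lambda x:np.vstack([C*.030,C*.027])+[x[0],x[1],.1424]
print('mouth',run(m,c2,s2,[.5545,.0356]),s2['tool_pos'])
E
python3 m5.py
```

```text
time_s: 11.98
tool_pos: [0.4853, -0.2734, 0.1224]
ee_rot: [-0.212, 0.977, 0.002, -0.005]
contact_force: [0.5, -0.0, 0.1]
opening: 0.0599
gripper_force: 0.0
[ 0.48799618 -0.27434408] 0.5944415926933289
(array([ 0.48675216, -0.27502272]), np.float64(0.9346861243247986))
rows 4 each [-0.0005, -0.0006, 0.0157] [0.0015, -0.0019, -0.0001] | tot [-0.0022 -0.0024  0.0627] [ 0.006 -0.008 -0.001]
mouth (array([0.55399132, 0.03530564]), np.float64(1.8162287473678589)) [0.55433375 0.03564376 0.13192513]
```

View pics/w5.png

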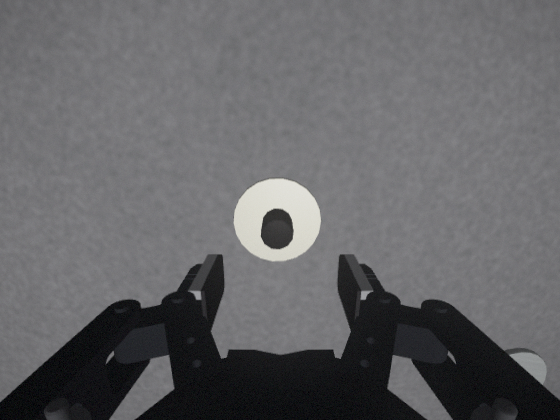

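The lid is centred at about (277,220) and the knob sits between the fingers at x≈277. The fit puts the lid at (0.488, -0.2745).

```bash
python3 drive.py '[[0.05,-0.0005,-0.0006,0.0157,0.0015,-0.0019,0],[0.05,-0.0005,-0.0006,0.0157,0.0015,-0.0019,0],[0.05,-0.0005,-0.0006,0.0157,0.0015,-0.0019,0],[0.05,-0.0005,-0.0006,0.0157,0.0015,-0.0019,0],[0.05,0,0,0,0,0,0],[0.05,0,0,0,0,0,0]]'
python3 -c "
from h import *
plan([.488,-.2745,.0435],frame([0,0,-1],RY),4)"
```

```text
time_s: 12.53
tool_pos: [0.4877, -0.2739, 0.0595]
ee_rot: [-0.213, 0.977, 0.0, -0.001]
contact_force: [0.8, -0.6, 0.9]
opening: 0.05
gripper_force: 0.0
rows 4 each [-0.0, -0.0002, 0.004] [0.0003, -0.0002, 0.0] | tot [-0.0001 -0.0007  0.016 ] [ 0.001 -0.001  0.   ]
```

```bash
python3 drive.py '[[0.05,0,-0.0004,0.005,0,0,0],[0.05,0,-0.0003,0.005,0,0,0],[0.05,0,0,0.004,0,0,0],[0.05,0,0,0.002,0,0,0],[0.05,0,0,0,0,0,0],[0.05,0,0,0,0,0,0]]' 25 | grep -E pos\|force
python3 drive.py '[[0.015,0,0,0,0,0,0],[0.015,0,0,0,0,0,0],[0.015,0,0,0,0,0,0],[0.015,0,0,0,0,0,0],[0.015,0,0,0,0,0,0],[0.015,0,0,0,0,0,0],[0.015,0,0,0,0,0,0]]'
python3 -c "
from h import *
plan([.488,-.2745,.0435],frame([0,0,-1],RY),4)"
```

```text
tool_pos: [0.4879, -0.2757, 0.0434]
contact_force: [-0.1, 0.6, 0.6]
gripper_force: 0.0
time_s: 13.62
tool_pos: [0.4882, -0.2759, 0.0438]
ee_rot: [-0.212, 0.977, -0.0, -0.0]
contact_force: [-0.4, -0.3, 4.3]
opening: 0.0238
gripper_force: 24.8
rows 4 each [-0.0001, 0.0003, 0.0001] [-0.0001, -0.0001, -0.0003] | tot [-0.0005  0.0014  0.0003] [-0.001 -0.    -0.001]
```

```bash
python3 drive.py '[[0.015,0,0,-0.01,0,0,0],[0.015,0,0,-0.025,0,0,0],[0.015,0,0,-0.03,0,0,0],[0.015,0,0,-0.035,0,0,0],[0.015,0,0,-0.035,0,0,0],[0.015,0,0,-0.03,0,0,0],[0.015,0,0,-0.02,0,0,0],[0.015,0,0,0,0,0,0]]'
python3 -c "
from h import *
plan([.5545,.0356,.228],frame([0,0,-1],RY),14)"
```

```text
time_s: 14.28
tool_pos: [0.4893, -0.2768, 0.2341]
ee_rot: [-0.213, 0.977, -0.003, 0.002]
contact_force: [0.2, -0.8, 0.2]
opening: 0.0233
gripper_force: 24.7
rows 14 each [-0.0135, 0.0184, 0.0004] [-0.0004, 0.0002, -0.0001] | tot [-0.189   0.2571  0.005 ] [-0.006  0.002 -0.001]
```

```bash
python3 drive.py '[[0.015,-0.0135,0.0184,0.0002,-0.0004,0.0002,0],[0.015,-0.0135,0.0184,0.0002,-0.0004,0.0002,0],[0.015,-0.0135,0.0184,0.0002,-0.0004,0.0002,0],[0.015,-0.0135,0.0184,0.0002,-0.0004,0.0002,0],[0.015,-0.0135,0.0184,0.0002,-0.0004,0.0002,0],[0.015,-0.0135,0.0184,0.0002,-0.0004,0.0002,0],[0.015,-0.0135,0.0184,0.0002,-0.0004,0.0002,0],[0.015,-0.0135,0.0184,0.0002,-0.0004,0.0002,0],[0.015,-0.0135,0.0184,0.0002,-0.0004,0.0002,0],[0.015,-0.0135,0.0184,0.0002,-0.0004,0.0002,0],[0.015,-0.0135,0.0184,0.0002,-0.0004,0.0002,0],[0.015,-0.0135,0.0184,0.0002,-0.0004,0.0002,0],[0.015,-0.0135,0.0184,0.0002,-0.0004,0.0002,0],[0.015,-0.0135,0.0184,0.0002,-0.0004,0.0002,0],[0.015,0,0,0,0,0,0],[0.015,0,0,0,0,0,0],[0.015,0,0,0,0,0,0]]'
python3 -c "
from h import *
plan([.5545,.0356,.195],frame([0,0,-1],RY),4); s=telemetry.sense(); np.save('pics/w6s.npy',s); snap('wrist','w6.png');snap('scene','s6.png')"
```

```text
time_s: 15.7
tool_pos: [0.5526, 0.0369, 0.2255]
ee_rot: [-0.213, 0.977, 0.003, -0.003]
contact_force: [0.3, -0.8, 0.3]
opening: 0.0231
gripper_force: 24.8
rows 4 each [-0.0003, -0.0005, 0.0076] [0.0015, -0.0011, -0.0002] | tot [-0.0013 -0.0022  0.0304] [ 0.006 -0.004 -0.001]
```

```bash
cat > m6.py <<'E'
from fit import *
c=L('w6'); s=np.load('pics/w6s.npy',allow_pickle=True).item(); Rt=R.from_quat(s['ee_rot'])
g=lambda x:s['tool_pos']+Rt.apply(R.from_rotvec([0,x[2]*10,0]).apply(C*.036)+[x[0],x[1],.0298])
D=np.minimum(dtf(c),3)
f=lambda x:samp(D,proj(c,g(x),s)).mean()
r=min((minimize(f,[i,0,t],method='Nelder-Mead',options=dict(xatol=1e-6,fatol=1e-5,maxiter=2000)) for i in(-.003,0,.003) for t in(-.008,0,.008)),key=lambda r:r.fun)
print('x,y',r.x[:2],'tilt deg',np.degrees(r.x[2]*10),r.fun, 'at zero',f([0,0,0]))
hsv=cv2.cvtColor(c['img'],cv2.COLOR_RGB2HSV); m=((hsv[...,2]>150)&(hsv[...,1]<50)).astype(np.uint8)
n,l,st,ce=cv2.connectedComponentsWithStats(m); print([list(map(int,st[i])) for i in range(1,n) if st[i,4]>1000])
p=proj(c,g([0,0,0]),s); print('pred ext',p.min(0),p.max(0))
for a_ in (-.1,.1): p=proj(c,g([0,0,a_/10]),s); print(a_,p.min(0),p.max(0))
E
python3 m6.py
```

```text
x,y [-0.00060805  0.00020864] tilt deg 1.7636834603343112 1.036853313446045 at zero 1.3960953
[[241, 155, 73, 55, 1717], [420, 190, 62, 34, 1425], [196, 201, 149, 97, 6124]]
pred ext [215.46757709 199.67067114] [344.84911524 316.83788352]
-0.1 [215.54436984 198.28651462] [344.77333602 320.4511527 ]
0.1 [215.36243905 201.80438687] [344.95362338 312.86245246]
```

The lid sits centred in the grip within about 1 mm and is near level. Lowering it.

```bash
python3 drive.py '[[0.015,-0.0003,-0.0005,0.0076,0.0015,-0.0011,0],[0.015,-0.0003,-0.0005,0.0076,0.0015,-0.0011,0],[0.015,-0.0003,-0.0005,0.0076,0.0015,-0.0011,0],[0.015,-0.0003,-0.0005,0.0066,0.0015,-0.0011,0],[0.015,0,0,0,0,0,0],[0.015,0,0,0,0,0,0],[0.015,0,0,0,0,0,0]]'
python3 -c "
from h import *
plan([.5545,.0356,.184],frame([0,0,-1],RY),4)"
```

```text
time_s: 16.38
tool_pos: [0.5548, 0.0359, 0.1967]
ee_rot: [-0.212, 0.977, -0.0, 0.001]
contact_force: [-0.4, 0.9, -0.7]
opening: 0.0232
gripper_force: 24.8
rows 4 each [0.0001, -0.0, 0.0032] [-0.0001, 0.0003, -0.0003] | tot [ 0.0004 -0.0001  0.0127] [-0.     0.001 -0.001]
```

```bash
python3 drive.py '[[0.015,0.0002,0,0.003,0,0,0],[0.015,0.0001,0,0.003,0,0,0],[0.015,0,0,0.003,0,0,0],[0.015,0,0,0.002,0,0,0],[0.015,0,0,0,0,0,0],[0.015,0,0,0,0,0,0]]' | grep -E pos\|force; python3 drive.py '[[0.015,0,0,0.002,0,0,0],[0.015,0,0,0.002,0,0,0],[0.015,0,0,0.001,0,0,0],[0.015,0,0,0,0,0,0],[0.015,0,0,0,0,0,0]]' | grep -E pos\|force
```

```text
tool_pos: [0.5544, 0.0358, 0.1854]
contact_force: [0.9, 0.1, -1.0]
gripper_force: 24.8
tool_pos: [0.5545, 0.0358, 0.1804]
contact_force: [0.3, 0.1, 0.1]
gripper_force: 24.8
```

```bash
python3 drive.py '[[0.015,0,0,0.0008,0,0,0],[0.015,0,0,0,0,0,0],[0.015,0,0,0,0,0,0]]' | grep -E pos\|force; python3 drive.py '[[0.015,0,0,0.0006,0,0,0],[0.015,0,0,0,0,0,0],[0.015,0,0,0,0,0,0]]' | grep -E pos\|force
```

```text
tool_pos: [0.5546, 0.0358, 0.1797]
contact_force: [-0.0, -0.8, -0.8]
gripper_force: 24.8
tool_pos: [0.5545, 0.0358, 0.1791]
contact_force: [-0.4, 0.4, -1.1]
gripper_force: 24.8
```

```bash
python3 drive.py '[[0.015,0,0,0.0005,0,0,0],[0.015,0,0,0,0,0,0],[0.015,0,0,0,0,0,0]]' | grep -E pos\|force
```

```text
tool_pos: [0.5545, 0.0358, 0.1786]
contact_force: [0.1, 0.3, -0.1]
gripper_force: 24.8
```

```bash
python3 drive.py '[[0.015,0,0,0.0004,0,0,0],[0.015,0,0,0,0,0,0],[0.015,0,0,0,0,0,0]]' | grep -E pos\|force
```

```text
tool_pos: [0.5546, 0.0358, 0.1782]
contact_force: [-0.4, 0.9, -1.5]
gripper_force: 24.8
```

```bash
python3 drive.py '[[0.015,0,0,0.0004,0,0,0],[0.015,0,0,0,0,0,0],[0.015,0,0,0,0,0,0]]' | grep -E pos\|force
```

```text
tool_pos: [0.5546, 0.0358, 0.1779]
contact_force: [0.9, 0.6, 0.1]
gripper_force: 24.9
```

```bash
python3 drive.py '[[0.015,0,0,0.0004,0,0,0],[0.015,0,0,0,0,0,0],[0.015,0,0,0,0,0,0]]' | grep -E pos\|force
```

```text
tool_pos: [0.5547, 0.0357, 0.1777]
contact_force: [-0.9, -0.5, 1.6]
gripper_force: 25.0
```

Light contact at the expected height. Releasing.

```bash
python3 drive.py '[[0.028,0,0,0,0,0,0],[0.034,0,0,0,0,0,0],[0.045,0,0,0,0,0,0],[0.055,0,0,0,0,0,0],[0.055,0,0,0,0,0,0],[0.055,0,0,0,0,0,0]]' 20; python3 drive.py '[[0.055,0,0,-0.01,0,0,0],[0.055,0,0,-0.02,0,0,0],[0.055,0,0,-0.03,0,0,0],[0.055,0,0,-0.03,0,0,0],[0.055,0.03,0,-0.02,0,0,0],[0.055,0.035,0,0,0,0,0],[0.055,0.035,0,0,0,0,0],[0.055,0,0,0,0,0,0],[0.055,0,0,0,0,0,0]]'
cat > m7.py <<'E'
from fit import *
s=telemetry.sense(); c=snap('wrist','w7.png'); sc=snap('scene','s7.png')
disc=lambda z:(lambda x:C*.036+[x[0],x[1],z])
for n,cc,ss in(('wrist',c,s),('scene',sc,None)):
    D=np.minimum(dtf(cc),3)
    f=lambda x:samp(D,proj(cc,R.from_rotvec([x[3]*10,x[4]*10,0]).apply(C*.036)+[x[0],x[1],.1424+.006+x[2]],ss)).mean()
    r=min((minimize(f,[.5545+i,.0356+j,0,0,0],method='Nelder-Mead',options=dict(xatol=1e-6,fatol=1e-5,maxiter=4000,initial_simplex=np.array([.5545+i,.0356+j,0,0,0])+np.vstack([np.zeros(5),np.diag([.002,.002,.002,.003,.003])]))) for i in(-.003,0,.003) for j in (-.003,0,.003)),key=lambda r:r.fun)
    print(n,r.x[:3],'tilt deg',np.degrees(r.x[3:]*10),r.fun)
    hsv=cv2.cvtColor(cc['img'],cv2.COLOR_RGB2HSV); m=((hsv[...,2]>(190 if n=='scene' else 150))&(hsv[...,1]<50)).astype(np.uint8)
    nn,l,st,ce=cv2.connectedComponentsWithStats(m); p=proj(cc,disc(.1484)([.5545,.0356]),ss); print('pred',p.min(0),p.max(0),[list(map(int,st[i])) for i in range(1,nn) if st[i,4]>150 and abs(ce[i]-p.mean(0)).max()<40])
# bystanders: image change vs start
for k in ('amber',(.703,.161)),('beaker',(.702,.012)),('jar',(.716,-.166)):
    a,b=L('scene1'),sc; u=proj(b,[[*k[1],.05]])[0].astype(int); A,B=[q['img'][u[1]-35:u[1]+35,u[0]-28:u[0]+28].astype(int) for q in(a,b)]; print(k[0],abs(A-B).mean())
E
python3 m7.py
```

```text
time_s: 19.3
tool_pos: [0.5545, 0.0358, 0.1774]
ee_rot: [-0.212, 0.977, 0.0, 0.0]
contact_force: [0.4, 0.5, 0.2]
opening: 0.0552
gripper_force: 0.0
time_s: 20.05
tool_pos: [0.4628, -0.0063, 0.2886]
ee_rot: [-0.212, 0.977, -0.001, 0.002]
contact_force: [-0.4, 0.4, -0.9]
opening: 0.055
gripper_force: 0.0
wrist [ 0.55727662  0.03712905 -0.00432737] tilt deg [ 0.17920049 -0.53310914] 0.14274287223815918
pred [245.44151651 270.07408203] [315.8749014  330.39728418] [[246, 271, 71, 60, 2479]]
scene [ 0.54042224  0.045569   -0.01408899] tilt deg [2.63758825 3.46688369] 0.325544536113739
pred [277.61470066 161.78567413] [306.99017772 180.19617438] [[280, 165, 26, 14, 180]]
amber 1.3612244897959183
beaker 1.3176020408163265
jar 1.172704081632653
```

```bash
python3 -c "
from station import robot, viewer, telemetry
print(robot.sign_off())"
```

```text
the job is handed in; nothing more can be done
None
```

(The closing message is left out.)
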